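# Clear the wrench and screw the lid onto the wall-plug jar

## Robot

A 6-joint arm with a two-finger parallel gripper is mounted at the origin on the work surface. World frame = base frame: x ahead of the robot, y to its left, z up, the work surface at z = 0. Lengths are in mm, angles in rad, forces in N, time in s.
With the tool pointing down it reaches from about 275 to 750 mm from the base axis. Payload 10.2 kg.
Tool frame: the origin (TCP) lies at the centre of the arm's flange, where the gripper is bolted on; the fingertips stand ctrl.tip_reach ahead of it and the grasp point (between the pads) lies 155 mm ahead of it (ctrl.tip_reach is the distance from the TCP to the fingertips, in mm); z points along the fingers, y is the direction in which the jaws open and shut (so a half turn about z gives the same grasp; the last joint's range is limited). The gripper opens to 85 mm and grips with 20 to 120 N. Pads are 22 mm wide; open, the fingers measure 114 mm over their backs; the gripper's body (76 mm by 85 mm) begins 54 mm behind the grasp point. The pads swing forward as they close: fully open they stand 13 mm farther back than shut.
Start: joints at [1.027, 0.313, 1.498, -0, 1.331, -0.223], TCP at [165.56, 498.219, 404.694] pointing down, gripper open.
Joint ranges: [-2.94, 2.94], [-0.97, 2.17], [0.19, 2.56], [-1.23, 4.37], [0.02, 3.11], [-2.88, 2.88]. Speed limits (rad/s): [2.39, 2.39, 3.01, 3.14, 3.14, 3.14].

## Interface

Orientations are given as a unit quaternion [w, x, y, z].
In Python, from rig import ctrl, viewer gives the robot as it stands.
- The arm moves only by the tool drive_tool, never from a script. Its argument "rows" is a list that holds one entry, the list of rows, each a list of 6 numbers: the shift along the world's x, y, z normalised to -1 to 1, where 1 is 0.1 m, then the turn, a rotation vector about the world's x, y, z normalised to -1 to 1, where 1 is 90 degrees. A call has 1 to 10 rows; each row is the pose to reach, as a shift and turn from the pose measured when the call began; what a row does not reach only later rows make up. A row lasts 1/8 s, in which the tool goes at most 62.5 mm and 10.7 degrees, less where a joint would pass 70% of its speed; a pose out of reach is approached as far as the arm can. A call with a number of a shift or a turn outside -1 to 1 is refused whole. A call with a gripper value outside its range is refused whole. "fingers" is the opening, from -1 (shut) to 1 (fully open), set as the call begins (left out, the last holds). The fingers move at their own pace and stop on an object; "force" is the grip in N (left out, the last holds). Time passes only in rows, so rows that repeat a pose let the fingers close. It gives the time, the measured TCP pose, the force and the opening at its end, in the units of the state.
- ctrl.sense(): the state, without advancing time (a new reading comes with each control period).
- viewer.capture(name): name is "side" or "top" or "wrist"; returns the picture (480x640x3 uint8, red, green, blue); there is no depth.
- viewer.calibration(name): a dict with "mtx" (3x3 intrinsics, pixels), "dist_coeffs" ([k1, k2, p1, p2, k3] as OpenCV has them; the pictures are not rectified), "extrinsics" (4x4, takes a point from camera to world coordinates). Camera axes: x right, y up, looking along -z (the intrinsics and any distortion apply to the point x, -y, -z); pixel columns grow to the right and rows downward; lengths in mm; the calibration is good to about 2 mm. A picture is of the moment at which its call begins: read the wrist's pose just before it. calibration takes no time and is no camera call; for the wrist camera it gives the pose at the moment of the call.
- ctrl.finish_job(): hands the job in, once; it reports no verdict.
The state is a dict: "time_s": time; "joints": joint angles; "dq": joint speeds; "tau": joint torques, N m; "eef_pos": TCP position; "ee_rot": TCP orientation; "force": force on the tool from outside, world axes, zero at the start; "wrist_torque": the same for the moment, N m; "grip_width": opening from 0.0 (shut) to 1.0 (fully open).
Only numpy, scipy, OpenCV 4.12 (cv2) and the standard library are available. Lean on these libraries where they do the work, as an engineer would, in place of code of your own. Each camera call takes 0.05 s, during which the arm holds its last target.

## Task

Take the chrome wrench off the jar's mouth and lay it flat in the grey tool tray, then close the jar properly. Rest the blue lid level on top of the jar's thread ridges (not straight into the gaps), turn it back counter-clockwise until it drops into the thread starts, then tighten it clockwise until it stops, and let go. Do not knock or shift the aluminium tube, the amber jar or the black clamp.

Things in the scene. Friction and masses are not known exactly. Their poses are not given: they have to be found in the camera images.
- jar_rim (a point): Centre of the fixed jar's mouth, at rim height, 120 mm above the bench; z up. Glass body 104 mm across on a 116 mm square base; it cannot move or turn. Grey collar: flat shoulder 104 mm across, 28 mm below the rim; neck 68 mm outside diameter (64 mm in the top 4 mm), 58 mm inside, open 28 mm deep. Three like thread sectors 120 degrees apart stand out from the neck to 78 mm diameter.
- jar_gap (a point): Middle of one thread start: a 40 degree gap between thread ridges, on the jar's x axis, 36.5 mm from the mouth's centre, 16 mm below the rim. Two more gaps at 120 and 240 degrees. A red mark on the jar's shoulder lies outward of each gap. Its axes are the jar's axes.
- jar_ridge (a point): Top of the thread ridge clockwise (from above) of that gap, mid-length. Each ridge spans 20 to 88 degrees clockwise of its gap's centre, flat top 9 mm below the rim. At its clockwise end a 12 degree stop block rises 4 mm above the ridge top and also closes the channel beneath the ridge. That channel descends clockwise by 0.0735 mm per degree.
- lid_center (a point): Centre (half-way up) of the loose blue screw lid, skirt down on the bench, z up, about 90 g. 88 mm diameter; 55 mm high: a 30 mm skirted cap with a grip bar on top, 60 mm long (lid's x), 24 mm wide (lid's y), 25 mm tall. With d = lid yaw minus jar yaw (multiples of 120 degrees are alike): d from -32 to -76 degrees rests level on the ridges, this point 15.8 mm above the rim.
- lid_lug (a point): One of the three lugs inside the lid's skirt, on the lid's x axis, 38 mm from the lid's axis; others at 120 and 240 degrees; a white stripe on the lid's top is over each. Lugs are 13 mm (20 degrees) wide, 4 mm high, undersides 3.5 mm above the skirt's lower edge. Skirt 81 mm inside diameter. Axes as the lid's.
- lid_top (a point): Centre of the top of the lid's grip bar, 27.5 mm above the lid's centre. Turned counter-clockwise on the ridges, the lid drops about 8 mm once d is between -10 and +10 degrees (+10: stop); lid centre then 8 mm above the rim at d = 0. Turned clockwise from there it sinks 5.7 mm more (let the hand sink with it) to the stop at d = -78: tight, lid centre 2.3 mm above the rim. Friction then holds it.
- wrench_center (a point): Centre of the loose chrome wrench, 165 mm long (along its x), flat, 11 mm thick (z up), straight shank 16 mm wide (y) and 100 mm long about this point, heads up to 36 mm wide; 160 g. It starts lying flat across the jar's mouth, its underside on the rim.
- tray: Fixed grey open tool tray, 225 mm (x) by 140 mm (y) outside, 25 mm high, walls 4 mm, floor about 4 mm thick. Origin at the centre of its underside, z up.
- tube_center (a point): Bystander: centre of an aluminium tube standing upright on the bench, 40 mm diameter, 150 mm tall; easily toppled.
- spare_jar_center (a point): Bystander: centre of a closed amber glass jar standing on the bench, 68 mm diameter, 95 mm tall.
- clamp_center (a point): Bystander: centre of a black plastic spring clamp lying flat on the bench, about 115 mm long (along its x), 70 mm wide, 24 mm high.
Mind the look-alikes: they are no part of the job. Of the things shaped like the part that bears lid_center, the blue one is meant.

How it is judged (in metres and radians):
On the way, in this order (a step that is already met when the one before it is completed fails the run):
1. the wrench lies flat in the tray, let go (x of wrench_center in the frame of tray between -0.045 and 0.045 m and y of wrench_center in the frame of tray between -0.06 and 0.06 m and height (world z) of wrench_center below 0.016 m and angle between wrench_center's own z axis and vertical below 0.1 rad and contact force between the fingers and wrench below 0.1 N), for 0.2 s.
2. the lid rests level on top of the thread ridges (horizontal distance between lid_center and jar_rim below 0.004 m and angle between lid_center's own z axis and vertical below 0.06 rad and contact force between lid and jar above 0.2 N and z of lid_center in the frame of jar_rim between 0.0135 and 0.0178 m), for 0.2 s.
3. turned back, the lid has dropped into the thread starts (horizontal distance between lid_center and jar_rim below 0.004 m and angle between lid_center's own z axis and vertical below 0.08 rad and z of lid_center in the frame of jar_rim between 0.0055 and 0.0105 m), for 0.05 s.
At the end, for the whole second after the job is handed in: The lid is screwed fully down: centred within 4 mm, level within 0.05 rad, its centre no more than 3.5 mm above the jar's rim (within about 1.2 mm of its stop) and at rest; the wrench lies flat on the tray's floor within its walls (horizontal distance between lid_center and jar_rim below 0.004 m and angle between lid_center's own z axis and vertical below 0.05 rad and z of lid_center in the frame of jar_rim below 0.0035 m and linear speed of lid below 0.01 m/s and x of wrench_center in the frame of tray between -0.045 and 0.045 m and y of wrench_center in the frame of tray between -0.06 and 0.06 m and height (world z) of wrench_center below 0.016 m and angle between wrench_center's own z axis and vertical below 0.1 rad); the robot touches nothing.
It fails at once if the aluminium tube is shifted by over 15 mm or toppled (distance of tube_center from where it was at the start of the episode above 0.015 m or angle between tube_center's own z axis and vertical above 0.3 rad).
It fails at once if the amber jar is shifted by over 15 mm (distance of spare_jar_center from where it was at the start of the episode above 0.015 m).
It fails at once if the black clamp is shifted by over 15 mm (distance of clamp_center from where it was at the start of the episode above 0.015 m).
It also fails if it takes over 70 s, if anything falls off the work surface, if the arm or the gripper's body presses on something with over 40 N, if the wrist force passes 120 N, or if a joint passes its speed limit or range.

## Working session

There is one attempt and no reset: what is moved stays moved. The work goes in short steps, Python scripts to look and compute and a tool call to move; the robot and the scene stay as the last step left them, time stands still between calls to the robot, and variables do not carry over. Pictures are saved under pics/ and viewed, and the job is handed in when it is done.

Besides the shell and the picture viewer there is one more tool, called after "Request:" by a JSON object that holds its "name" and its "arguments". drive_tool: Moves the arm, as the interface text tells. Scaled input: -1 to 1 covers 0.1 m each way for a shift and 90 degrees each way for a turn. Its arguments: {"type":"object","properties":{"rows":{"type":"array","items":{"type":"array","items":{"type":"array","items":{"type":"number"}}}},"fingers":{"type":"number"},"force":{"type":"number"}},"required":["rows"]}

```bash
ls; mkdir -p pics; cat > h.py <<'E'
import numpy as np, cv2, json
from rig import ctrl, viewer
def snap(n,f):
    c=viewer.calibration(n); im=viewer.capture(n)
    cv2.imwrite('pics/'+f+'.png',im[:,:,::-1]); 
    np.savez('pics/'+f+'.npz',mtx=c['mtx'],d=c['dist_coeffs'],E=c['extrinsics'])
    return im,c
def load(f):
    z=np.load('pics/'+f+'.npz'); return cv2.imread('pics/'+f+'.png'),dict(mtx=z['mtx'],dist_coeffs=z['d'],extrinsics=z['E'])
def ray(c,uv):
    p=cv2.undistortPoints(np.array(uv,float).reshape(-1,1,2),np.array(c['mtx'],float),np.array(c['dist_coeffs'],float)).reshape(-1,2)
    d=np.c_[p[:,0],-p[:,1],-np.ones(len(p))]; E=np.array(c['extrinsics']); return E[:3,3],d@E[:3,:3].T
def onz(c,uv,z):
    o,d=ray(c,uv); z=np.broadcast_to(z,len(d)); return o+d*((z-o[2])/d[:,2])[:,None]
def proj(c,P):
    E=np.array(c['extrinsics']); q=(np.atleast_2d(P)-E[:3,3])@E[:3,:3]; q=q*[1,-1,-1]
    return cv2.projectPoints(q,np.zeros(3),np.zeros(3),np.array(c['mtx'],float),np.array(c['dist_coeffs'],float))[0].reshape(-1,2)
E
python3 - <<'E'
from h import *
s=ctrl.sense();print(s,ctrl.tip_reach)
for n in ['side','top','wrist']:
    im,c=snap(n,n+'0'); print(n,np.round(c['mtx'],1).tolist(),np.round(c['dist_coeffs'],3),np.round(c['extrinsics'],3).tolist())
E
```

```text
pics
{'time_s': 0.0, 'joints': array([ 1.02656315e+00,  3.13453866e-01,  1.49844176e+00,  6.45543985e-06,
        1.33098559e+00, -2.23423629e-01]), 'dq': array([ 0.00156603,  0.00156704, -0.00196322,  0.00040466, -0.0003526 ,
        0.00166818]), 'tau': array([-1.67985195e-04, -4.12262607e+01, -2.59742260e+01, -1.91755475e-04,
        4.12581110e-03,  9.03401258e-06]), 'eef_pos': array([165.55397498, 498.17465063, 404.13119069]), 'ee_rot': array([-2.44172470e-04,  1.59718524e-01,  9.87162387e-01, -5.96227388e-04]), 'force': array([-0.70283872,  0.21321386, -0.46935617]), 'wrist_torque': array([ 0.01764574, -0.08927309, -0.03885864]), 'grip_width': 0.9974350690474786} 173.4
side [[521.6, 0.0, 322.9], [0.0, 521.6, 243.6], [0.0, 0.0, 1.0]] [-0.037  0.     0.     0.     0.   ] [[0.862, 0.303, -0.406, 86.956], [-0.507, 0.527, -0.682, -572.683], [0.007, 0.794, 0.608, 673.819], [0.0, 0.0, 0.0, 1.0]]
top [[452.3, 0.0, 318.7], [0.0, 452.3, 233.3], [0.0, 0.0, 1.0]] [-0.068  0.     0.     0.     0.   ] [[0.024, 0.988, -0.152, 355.022], [-0.999, 0.029, 0.025, 96.918], [0.029, 0.152, 0.988, 945.524], [0.0, 0.0, 0.0, 1.0]]
wrist [[371.7, 0.0, 318.1], [0.0, 371.7, 243.5], [0.0, 0.0, 1.0]] [-0.032  0.     0.     0.     0.   ] [[0.315, -0.913, -0.258, 100.181], [0.949, 0.303, 0.087, 520.642], [-0.001, -0.272, 0.962, 373.772], [0.0, 0.0, 0.0, 1.0]]
```

View pics/top0.png

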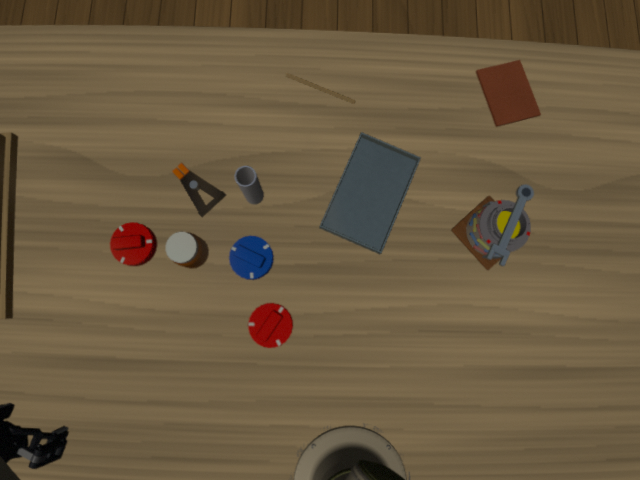

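View pics/side0.png

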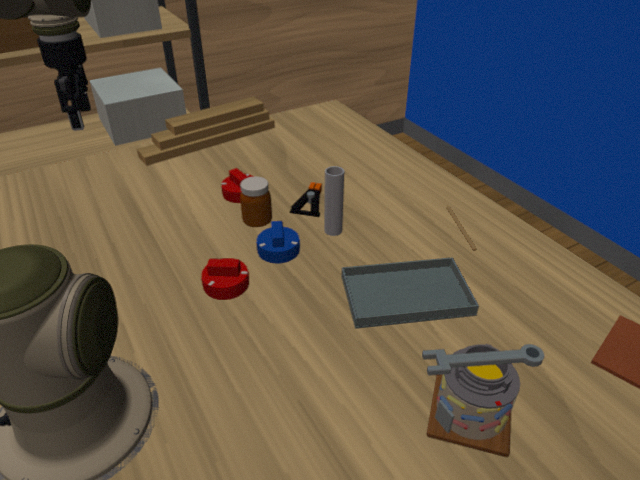

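View pics/wrist0.png

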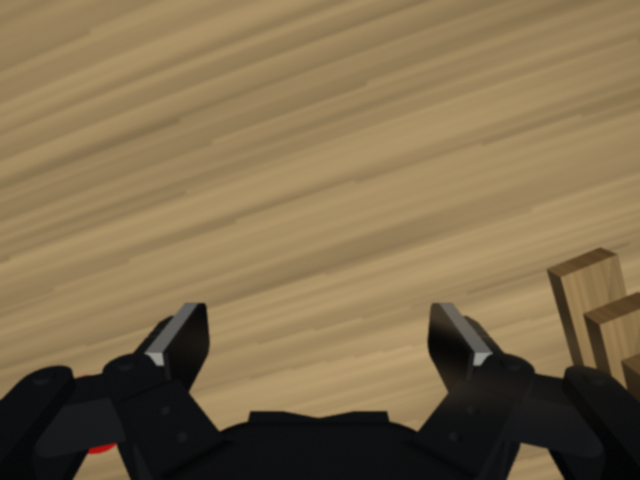

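The top view shows the chrome wrench at (511,225) across the jar at (503,224), with the tray at (370,193). Lid-like items are the blue lid at (251,258), which is the one described, and red decoys at (133,244) and (271,325). Bystanders are the tube at (249,185), the amber jar at (185,250) and the clamp at (198,190). Next I'll crop and measure.

```bash
python3 - <<'E'
from h import *
im,c=load('top0')
hsv=cv2.cvtColor(im,cv2.COLOR_BGR2HSV)
def blob(m,n=1):
    cs,_=cv2.findContours(m.astype(np.uint8),cv2.RETR_EXTERNAL,cv2.CHAIN_APPROX_NONE)
    return sorted(cs,key=cv2.contourArea)[::-1][:n]
H,S,V=hsv[...,0],hsv[...,1],hsv[...,2]
k=blob((H>105)&(H<130)&(S>150)&(V>60))[0]
e=cv2.fitEllipse(k);print('blue',e,onz(c,[e[0]],30))
print('sample tray',hsv[193,370],'wrench',hsv[225,511])
m=(H>90)&(H<115)&(S>30)&(S<120); m[:, :310]=0; m[:,430:]=0
k=blob(m)[0]; r=cv2.minAreaRect(k); print('tray',cv2.contourArea(k),r); b=cv2.boxPoints(r); P=onz(c,b,25);print(P.round(1)); print(P.mean(0), np.linalg.norm(np.diff(P,axis=0),axis=1))
a=im[155:300,420:565]; cv2.imwrite('pics/c1.png',np.hstack([cv2.resize(im[170:290,440:560],(400,400),interpolation=2),cv2.resize(im[218:298,211:291],(400,400),interpolation=2)]))
E
```

```text
blue ((250.8273468017578, 257.0249938964844), (40.1729621887207, 41.17131805419922), 115.39707946777344) [[443.71026501 209.89635239  30.        ]]
sample tray [96 46 77] wrench [104  42  92]
tray 5867.5 ((369.8458251953125, 194.13101196289062), (64.87721252441406, 98.4770278930664), 23.085134506225586)
[[ 511.    69.6   25. ]
 [ 710.4   -8.6   25. ]
 [ 658.4 -137.2   25. ]
 [ 461.5  -54.5   25. ]]
[585.31700753 -32.65213116  25.        ] [214.1711653  138.7241733  213.46710691]
```

View pics/c1.png

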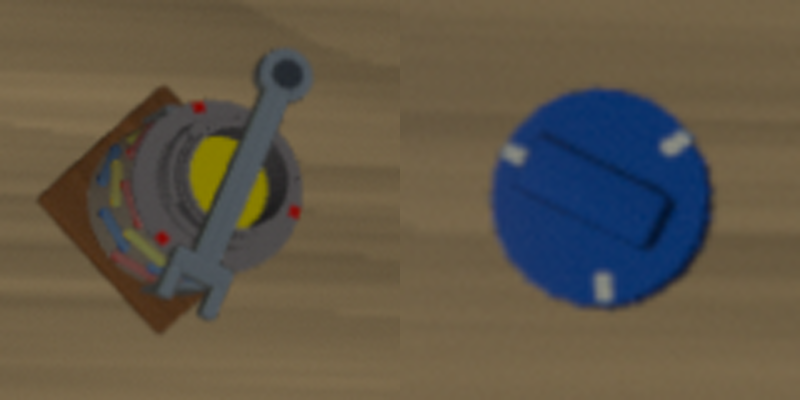

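The left crop shows the wrench shank running from ring (285,72) to jaw (195,275), with red shoulder marks at (199,107), (295,212) and (162,238). The right crop confirms the blue lid with its grip bar and three white stripes. Next are the detailed measurements.

```bash
cat > meas.py <<'E'
from h import *
def comps(m,n,lo=3):
    nn,l,st,ce=cv2.connectedComponentsWithStats(m.astype(np.uint8)); 
    i=[j for j in np.argsort(-st[1:,4])+1 if st[j,4]>=lo][:n]; return ce[i],st[i,4]
def circ(P):
    A=np.c_[2*P[:,:2],np.ones(len(P))]; s=np.linalg.lstsq(A,(P[:,:2]**2).sum(1),rcond=None)[0]; return s[:2],np.sqrt(s[2]+s[0]**2+s[1]**2)
def box(m,x0,x1,y0,y1):
    o=np.zeros_like(m);o[y0:y1,x0:x1]=m[y0:y1,x0:x1];return o
E
python3 - <<'E'
from meas import *
im,c=load('top0'); hsv=cv2.cvtColor(im,cv2.COLOR_BGR2HSV);H,S,V=[hsv[...,i] for i in range(3)]
red=((H<6)|(H>174))&(S>150)&(V>110)
ce,a=comps(box(red,485,535,195,245),6); print('marks',ce.round(1).tolist(),a)
P=onz(c,ce[:3],92); cc,r=circ(P); print(P.round(1).tolist(),cc,r, np.degrees(np.arctan2(*(P[:,:2]-cc).T[::-1])))
w=(S<60)&(V>130); ce,a=comps(box(w,225,280,230,285),6); print('stripes',ce.round(1).tolist(),a)
P=onz(c,ce[:3],30); cc,r=circ(P); print(P.round(1).tolist(),cc,r, np.degrees(np.arctan2(*(P[:,:2]-cc).T[::-1])))
# wrench
k=120/400
q=np.array([[285,72],[238,160],[212,225],[195,275],[165,290],[208,315]])*k+[440,170]
P=onz(c,q,131);print(P.round(1).tolist()); d=P[2]-P[1];print('shank deg',np.degrees(np.arctan2(d[1],d[0])))
d=P[3]-P[0];print('shank deg',np.degrees(np.arctan2(d[1],d[0])))
# bystanders
for n,uv,z in [('tube top',(247,177),150),('amber top',(182,247),95),('clamp',(198,190),12)]: print(n,onz(c,[uv],z).round(0))
E
```

```text
marks [[528.0, 233.0], [488.5, 241.0], [499.0, 201.5]] [9 8 6]
[[499.3, -336.6, 92.0], [481.2, -255.7, 92.0], [560.7, -279.9, 92.0]] [ 513.8908199  -290.80521262] 48.03297875897809 [-107.73893984  132.96222589   13.15983269]
stripes [[265.4, 246.4], [251.2, 275.2]] [5 4]
[[466.2, 181.3, 30.0], [406.9, 207.4, 30.0]] [ 307.27366987 -100.05456739] 323.1533224888667 [60.53481614 72.0462988 ]
[[572.5, -315.8, 131.0], [520.3, -285.5, 131.0], [482.8, -268.8, 131.0], [454.4, -258.0, 131.0], [445.6, -240.5, 131.0], [432.3, -264.7, 131.0]]
shank deg 156.01678858379765
shank deg 153.89571046993598
tube top [[577. 209. 150.]]
amber top [[453. 333.  95.]]
clamp [[584. 331.  12.]]
```

Jar axis is at about (514,-291) with yaw about 13°, and the mark radius of 48 mm fits the 52 mm shoulder. The tray centre is about (585,-33) with x at -21.5°. I'll move over the jar at travel height for a wrist view.

Request:
{"name": "drive_tool", "arguments": {"rows": [[[0.22, -0.5, 0, 0, 0, 0], [0.43, -1, 0, 0, 0, -0.08]]], "fingers": 1}}

```text
time_s: 0.4
eef_pos: [208.7, 397.0, 403.8]
ee_rot: [-0.0, 0.222, 0.975, -0.001]
force: [0.5, 0.8, 0.5]
grip_width: 0.997
```

Request:
{"name": "drive_tool", "arguments": {"rows": [[[0.22, -0.5, 0, 0, 0, 0], [0.43, -1, 0, 0, 0, 0]]]}}

```text
time_s: 0.65
eef_pos: [252.0, 295.4, 403.7]
ee_rot: [-0.0, 0.222, 0.975, -0.001]
force: [0.8, -0.1, -0.1]
grip_width: 0.995
```

Request:
{"name": "drive_tool", "arguments": {"rows": [[[0.22, -0.5, 0, 0, 0, 0], [0.43, -1, 0, 0, 0, 0]]]}}

```text
time_s: 0.9
eef_pos: [295.2, 193.7, 403.8]
ee_rot: [-0.0, 0.222, 0.975, -0.001]
force: [1.7, 0.4, -0.3]
grip_width: 0.996
```

Request:
{"name": "drive_tool", "arguments": {"rows": [[[0.22, -0.5, 0, 0, 0, 0], [0.43, -1, 0, 0, 0, 0]]]}}

```text
time_s: 1.15
eef_pos: [338.4, 92.0, 403.8]
ee_rot: [0.0, 0.222, 0.975, -0.001]
force: [0.1, 0.5, -0.6]
grip_width: 0.998
```

Request:
{"name": "drive_tool", "arguments": {"rows": [[[0.22, -0.5, 0, 0, 0, 0], [0.43, -1, 0, 0, 0, 0]]]}}

```text
time_s: 1.4
eef_pos: [381.7, -10.0, 403.9]
ee_rot: [0.0, 0.222, 0.975, -0.001]
force: [0.9, 0.4, 0.2]
grip_width: 0.998
```

Request:
{"name": "drive_tool", "arguments": {"rows": [[[0.22, -0.5, 0, 0, 0, 0], [0.43, -1, 0, 0, 0, 0]]]}}

```text
time_s: 1.65
eef_pos: [425.0, -111.9, 403.8]
ee_rot: [0.0, 0.223, 0.975, -0.001]
force: [1.3, 0.4, -0.2]
grip_width: 1.002
```

Request:
{"name": "drive_tool", "arguments": {"rows": [[[0.22, -0.45, 0, 0, 0, 0], [0.44, -0.9, 0, 0, 0, 0]]]}}

```text
time_s: 1.9
eef_pos: [469.5, -203.7, 403.6]
ee_rot: [0.0, 0.223, 0.975, -0.0]
force: [-0.0, 0.7, 0.3]
grip_width: 1.004
```

Request:
{"name": "drive_tool", "arguments": {"rows": [[[0.22, -0.45, 0, 0, 0, 0], [0.43, -0.87, 0, 0, 0, 0], [0.43, -0.87, 0, 0, 0, 0]]]}}

```text
time_s: 2.28
eef_pos: [512.9, -293.0, 402.1]
ee_rot: [-0.0, 0.224, 0.975, -0.0]
force: [-0.6, 0.5, -0.0]
grip_width: 0.996
```

```bash
python3 - <<'E'
from h import *
s=ctrl.sense();print(s['eef_pos'],s['joints'])
snap('wrist','w1')
E
```

```text
[ 512.89195508 -293.04958569  402.10528908] [-7.17178822e-01  4.61261298e-01  1.29159751e+00 -7.03931271e-04
  1.38941683e+00 -1.83620086e+00]
```

View pics/w1.png

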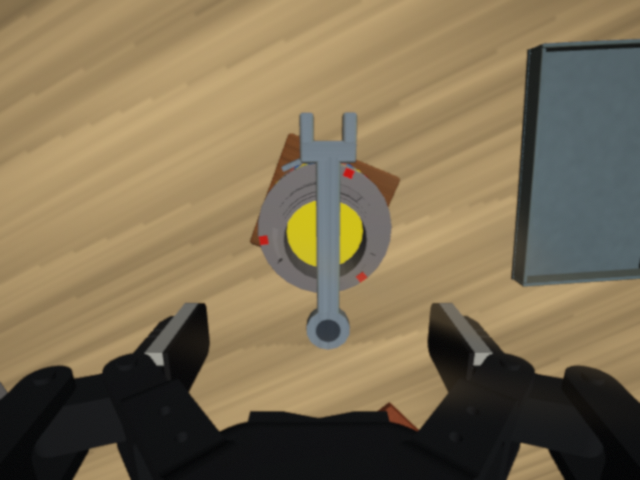

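The wrist view shows the wrench running vertically from jaw tips at (328,113) to the ring end at (328,348), with red marks at (349,173), (263,240) and (361,277). I'll measure these.

```bash
python3 - <<'E'
from meas import *
im,c=load('w1'); hsv=cv2.cvtColor(im,cv2.COLOR_BGR2HSV);H,S,V=[hsv[...,i] for i in range(3)]
red=((H<6)|(H>174))&(S>150)&(V>110)
ce,a=comps(box(red,250,390,160,300),3); print('marks',ce.round(1).tolist(),a)
P=onz(c,ce[:3],92); cc,r=circ(P); print(P.round(1).tolist(),cc,r, np.degrees(np.arctan2(*(P[:,:2]-cc).T[::-1])))
print(hsv[200,328],hsv[200,285],hsv[320,345])
m=(H>95)&(H<115)&(S>50)&(S<130); m=box(m,290,365,105,352)
k=max(cv2.findContours(m.astype(np.uint8),0,1)[0],key=cv2.contourArea); print(cv2.boundingRect(k),cv2.contourArea(k))
rows=[]
for y in range(175,300,10):
    x=np.where(m[y])[0]; rows.append((x.min(),x.max(),y))
R=np.array(rows,float);print(R.astype(int).tolist())
q=np.c_[(R[:,0]+R[:,1]+1)/2,R[:,2]]; P=onz(c,q,131)
v=cv2.fitLine(P[:,:2].astype(np.float32),cv2.DIST_HUBER,0,.01,.01).ravel();print('line',v,np.degrees(np.arctan2(v[1],v[0])))
print('width',np.linalg.norm(onz(c,R[:,[0,2]],131)-onz(c,np.c_[R[:,1]+1,R[:,2]],131),axis=1).round(1))
x,y,w,h=cv2.boundingRect(k)
E=onz(c,[[328,y],[328,y+h]],131);print('ends',E,np.linalg.norm(E[0]-E[1]),E.mean(0))
E=onz(c,[[328,140],[328,312]],131);print(E)
cv2.imwrite('pics/m1.png',m.astype(np.uint8)*255)
E
```

```text
marks [[348.4, 172.8], [263.0, 239.9], [361.1, 276.5]] [73 72 51]
[[482.5, -252.7, 92.0], [500.4, -334.2, 92.0], [561.6, -277.8, 92.0]] [ 514.75020992 -288.35162399] 48.054537166823756 [ 132.18851995 -107.38458348   12.73966831]
[103  40 134] [  0   9 113] [102  35 130]
(317, 320, 23, 17) 233.5Traceback (most recent call last):
  File "<stdin>", line 11, in <module>
    return umr_minimum(a, axis, None, out, keepdims, initial, where)
ValueError: zero-size array to reduction operation minimum which has no identity
```

```bash
python3 - <<'E'
from meas import *
im,c=load('w1'); hsv=cv2.cvtColor(im,cv2.COLOR_BGR2HSV);H,S,V=[hsv[...,i] for i in range(3)]
m=(H>95)&(H<115)&(S>25)&(V>90); m=box(m,297,360,105,355)
k=max(cv2.findContours(m.astype(np.uint8),0,1)[0],key=cv2.contourArea); print(cv2.boundingRect(k),cv2.contourArea(k))
rows=[]
for y in range(185,300,10):
    x=np.where(m[y])[0]; rows.append((x.min(),x.max(),y))
R=np.array(rows,float);print(R.astype(int).tolist())
q=np.c_[(R[:,0]+R[:,1]+1)/2,R[:,2]]; P=onz(c,q,131)
v=cv2.fitLine(P[:,:2].astype(np.float32),cv2.DIST_HUBER,0,.01,.01).ravel();print('line',v,np.degrees(np.arctan2(v[1],v[0])))
print('width',np.linalg.norm(onz(c,R[:,[0,2]],131)-onz(c,np.c_[R[:,1]+1,R[:,2]],131),axis=1).round(1))
x,y,w,h=cv2.boundingRect(k)
E=onz(c,[[328,y],[328,y+h]],131);print('ends',E,np.linalg.norm(E[0]-E[1]),E.mean(0))
R=np.array(c['extrinsics']);print(R.round(3))
E
```

```text
(301, 114, 54, 234) 5075.5
[[318, 337, 185], [318, 337, 195], [318, 337, 205], [319, 337, 215], [319, 337, 225], [319, 337, 235], [319, 336, 245], [320, 336, 255], [321, 324, 265], [319, 333, 275], [319, 336, 285], [319, 336, 295]]
line [ 9.0094769e-01 -4.3392774e-01  5.1263361e+02 -2.8494019e+02] -25.717085
width [12.9 13.  13.1 12.5 12.6 12.7 12.1 11.5  2.7 10.3 12.5 12.6]
ends [[ 440.15036661 -250.40017196  131.        ]
 [ 586.66522741 -320.16875433  131.        ]] 162.27833965145433 [ 513.40779701 -285.28446315  131.        ]
[[ 4.36000e-01 -8.66000e-01 -2.44000e-01  4.50923e+02]
 [ 9.00000e-01  4.20000e-01  1.19000e-01 -2.62191e+02]
 [-1.00000e-03 -2.71000e-01  9.62000e-01  3.71698e+02]
 [ 0.00000e+00  0.00000e+00  0.00000e+00  1.00000e+00]]
```

Wrench: length measured 162 mm (165 expected), centre about (513,-285), yaw -25.5°. Descending, with the fingertips kept above the rim.

Request:
{"name": "drive_tool", "arguments": {"rows": [[[0.0, 0.077, -0.4, 0, 0, 0], [0.0, 0.077, -0.9, 0, 0, 0]]], "fingers": 0}}

```text
time_s: 2.58
eef_pos: [512.4, -282.4, 312.5]
ee_rot: [0.0, 0.223, 0.975, -0.0]
force: [0.7, 0.0, -1.1]
grip_width: 0.603
```

Request:
{"name": "drive_tool", "arguments": {"rows": [[[0.0, 0.0, -0.15, 0, 0, 0], [0.0, 0.0, -0.16, 0, 0, 0], [0.0, 0.0, -0.16, 0, 0, 0]]]}}

```text
time_s: 2.95
eef_pos: [512.7, -282.4, 298.5]
ee_rot: [0.002, 0.223, 0.975, -0.001]
force: [0.4, -0.2, 0.1]
grip_width: 0.498
```

```bash
python3 - <<'E'
from h import *
s=ctrl.sense();print(s['eef_pos'],s['force'],s['grip_width'])
snap('wrist','w2')
E
```

```text
[ 512.66005912 -282.41365201  298.54363902] [ 0.43948646 -0.17733092  0.09793571] 0.49789164975878075
```

View pics/w2.png

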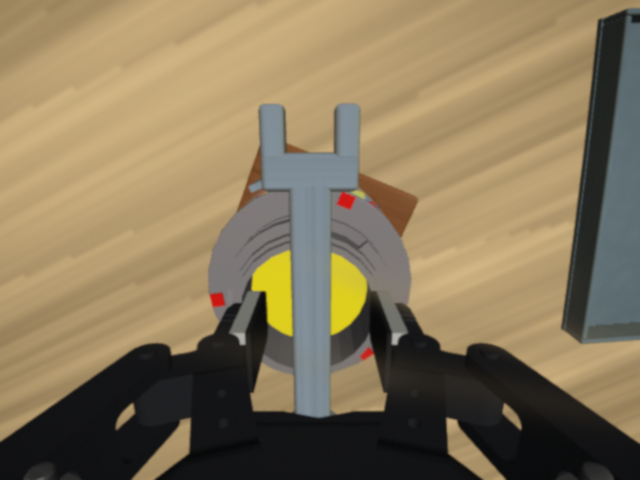

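The fingers straddle the wrench, which sits about 3 mm left of the finger centre (310 vs 317 px). I'll correct that, lower slightly and grip.

Request:
{"name": "drive_tool", "arguments": {"rows": [[[-0.0, -0.03, -0.02, 0, 0, 0], [-0.0, -0.03, -0.035, 0, 0, 0], [0.0, -0.03, -0.035, 0, 0, 0]]]}}

```text
time_s: 3.38
eef_pos: [512.6, -285.5, 295.0]
ee_rot: [0.002, 0.223, 0.975, -0.001]
force: [-0.1, -0.1, 0.2]
grip_width: 0.502
```

Request:
{"name": "drive_tool", "arguments": {"rows": [[[0, 0, 0, 0, 0, 0], [0, 0, 0, 0, 0, 0], [0, 0, 0, 0, 0, 0], [0, 0, 0, 0, 0, 0], [0, 0, 0, 0, 0, 0]]], "fingers": -1, "force": 60}}

```text
time_s: 4.0
eef_pos: [512.6, -285.5, 295.2]
ee_rot: [0.002, 0.223, 0.975, -0.001]
force: [0.0, 0.6, 3.3]
grip_width: 0.16
```

```bash
python3 - <<'E'
from h import *
s=ctrl.sense();print(s['eef_pos'],s['force'],s['grip_width'])
snap('wrist','w3'); im,c=snap('side','s3'); cv2.imwrite('pics/s3c.png',cv2.resize(im[280:480,380:600,::-1],None,fx=3,fy=3))
E
```

```text
[ 512.63808556 -285.51255219  295.1538567 ] [0.02527795 0.59359705 3.30440693] 0.16022660049111792
```

View pics/w3.png

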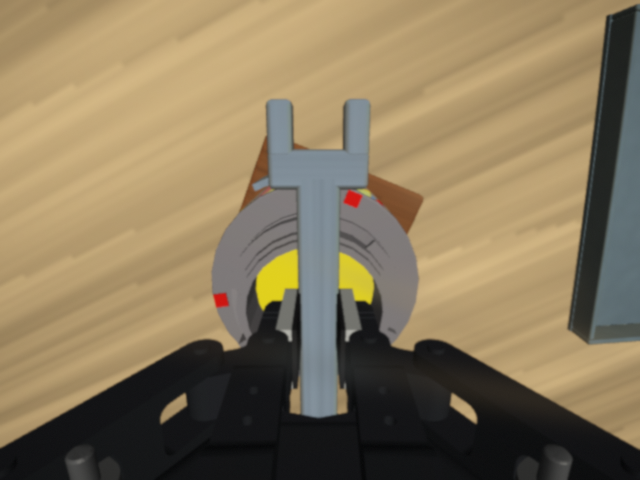

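View pics/s3c.png

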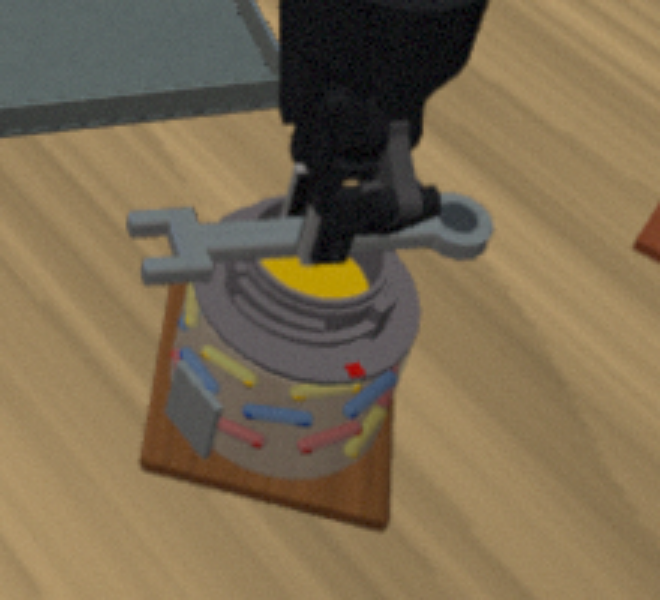

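The wrench is gripped symmetrically at mid-shank, with the tips about level with its underside. Lifting and carrying it to the tray.

Request:
{"name": "drive_tool", "arguments": {"rows": [[[0, 0, 0.1, 0, 0, 0], [0, 0, 0.3, 0, 0, 0], [0, 0, 0.5, 0, 0, 0]]]}}

```text
time_s: 4.47
eef_pos: [512.6, -285.5, 345.7]
ee_rot: [0.002, 0.223, 0.975, -0.001]
force: [-0.7, -0.6, -1.3]
grip_width: 0.162
```

Request:
{"name": "drive_tool", "arguments": {"rows": [[[0.1, 0.3, 0, 0, 0, 0], [0.18, 0.64, 0, 0, 0, 0.02], [0.28, 0.98, 0, 0, 0, 0.045]]]}}

```text
time_s: 4.85
eef_pos: [540.6, -186.5, 345.7]
ee_rot: [0.001, 0.188, 0.982, -0.001]
force: [0.1, -0.1, -1.6]
grip_width: 0.167
```

Request:
{"name": "drive_tool", "arguments": {"rows": [[[0.1, 0.3, 0, 0, 0, 0], [0.18, 0.64, 0, 0, 0, 0], [0.28, 0.98, 0, 0, 0, 0]]]}}

```text
time_s: 5.22
eef_pos: [568.7, -87.4, 345.8]
ee_rot: [0.001, 0.188, 0.982, -0.001]
force: [0.1, 0.7, -2.5]
grip_width: 0.159
```

Request:
{"name": "drive_tool", "arguments": {"rows": [[[0.1, 0.3, 0, 0, 0, 0], [0.16, 0.54, -0.2, 0, 0, 0], [0.16, 0.54, -0.2, 0, 0, 0]]]}}

```text
time_s: 5.6
eef_pos: [584.5, -32.0, 324.5]
ee_rot: [-0.001, 0.187, 0.982, -0.001]
force: [0.2, -0.1, -1.3]
grip_width: 0.163
```

```bash
python3 - <<'E'
from h import *
s=ctrl.sense();print(s['eef_pos'],s['force'],s['grip_width'],s['joints'])
snap('wrist','w4'); im,c=snap('top','t4'); snap('side','s4')
E
```

```text
[584.53011419 -31.98956105 324.45548296] [ 0.22572686 -0.12505347 -1.2996718 ] 0.16314873978547978 [-2.54485399e-01  5.14208305e-01  1.41814658e+00 -1.37419660e-03
  1.21068341e+00 -1.44912157e+00]
```

View pics/w4.png

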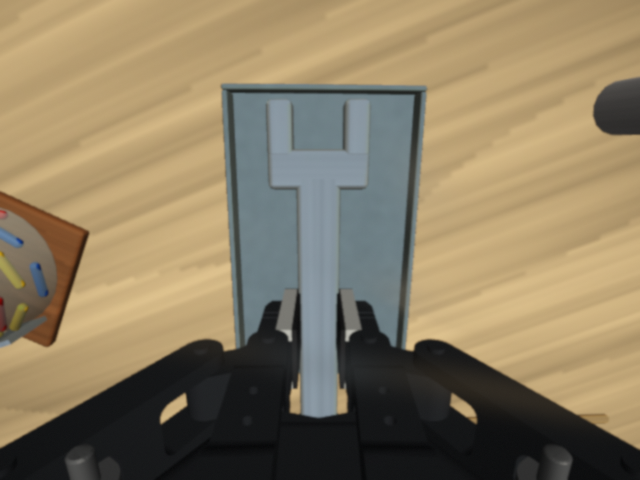

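View pics/t4.png

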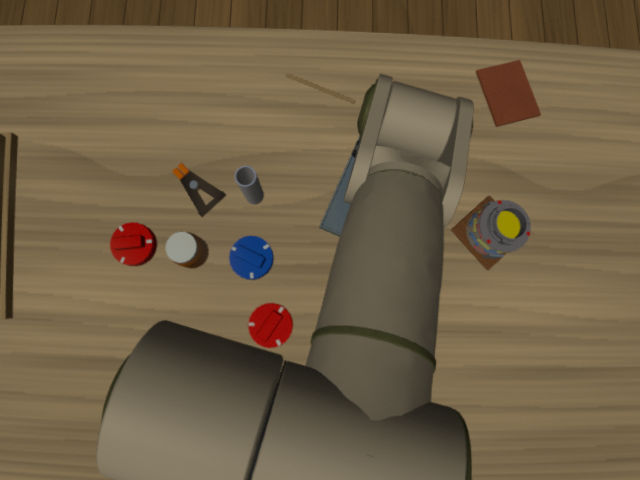

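The wrist view shows the wrench held square over the tray, with near rim corners at (222,86) and (427,88). I'll check the tray centre from those.

```bash
python3 - <<'E'
from h import *
im,c=load('w4'); P=onz(c,[[222,86],[427,88]],25);print(P); d=P[1]-P[0];print(np.linalg.norm(d)); d/=np.linalg.norm(d); u=np.array([d[1],-d[0],0]);print('tray ang',np.degrees(np.arctan2(u[1],u[0])),'center',P.mean(0)+112.5*u)
im,c=load('t4')
cv2.imwrite('pics/j4.png',cv2.resize(im[185:275,445:545],None,fx=6,fy=6,interpolation=2))
E
```

```text
[[463.86057071 -54.08651942  25.        ]
 [515.95190036  74.62623781  25.        ]]
138.8541698937213
tray ang -22.03366765734903 center [594.18963731 -31.93466797  25.        ]
```

View pics/j4.png

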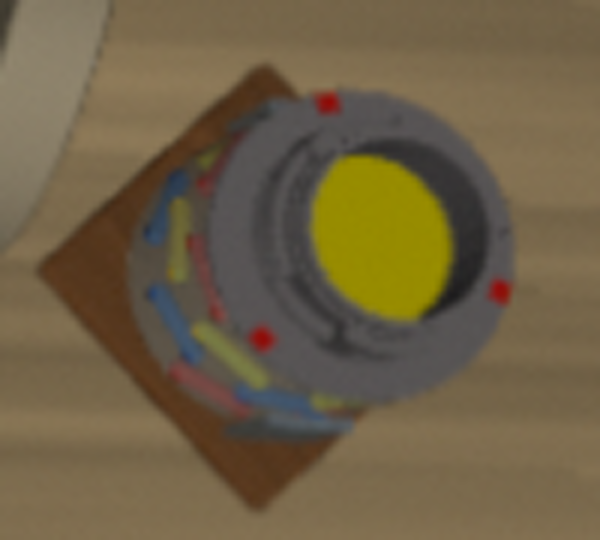

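Request:
{"name": "drive_tool", "arguments": {"rows": [[[0.04, 0, -0.3, 0, 0, 0], [0.08, 0, -0.6, 0, 0, 0], [0.08, 0, -0.9, 0, 0, 0]]]}}

```text
time_s: 6.12
eef_pos: [592.8, -35.3, 236.3]
ee_rot: [0.002, 0.189, 0.982, -0.001]
force: [0.7, -0.7, -2.3]
grip_width: 0.165
```

Request:
{"name": "drive_tool", "arguments": {"rows": [[[0, 0, -0.2, 0, 0, 0], [0, 0, -0.4, 0, 0, 0], [0, 0, -0.5, 0, 0, 0], [0, 0, -0.52, 0, 0, 0]]]}}

```text
time_s: 6.62
eef_pos: [592.9, -35.8, 184.4]
ee_rot: [0.002, 0.189, 0.982, -0.001]
force: [0.3, -0.0, -2.7]
grip_width: 0.161
```

Request:
{"name": "drive_tool", "arguments": {"rows": [[[0, 0, -0.02, 0, 0, 0], [0, 0, -0.04, 0, 0, 0], [0, 0, -0.045, 0, 0, 0]]]}}

```text
time_s: 7.0
eef_pos: [593.0, -35.8, 180.1]
ee_rot: [0.002, 0.189, 0.982, -0.001]
force: [-0.3, 0.1, -2.9]
grip_width: 0.164
```

Request:
{"name": "drive_tool", "arguments": {"rows": [[[0, 0, 0, 0, 0, 0], [0, 0, 0, 0, 0, 0], [0, 0, 0, 0, 0, 0]]], "fingers": -0.2}}

```text
time_s: 7.38
eef_pos: [593.0, -35.8, 180.3]
ee_rot: [0.002, 0.189, 0.982, -0.001]
force: [0.6, -0.3, 0.5]
grip_width: 0.402
```

Request:
{"name": "drive_tool", "arguments": {"rows": [[[0, 0, 0.1, 0, 0, 0], [0, 0, 0.5, 0, 0, 0], [0, 0, 1, 0, 0, 0]]]}}

```text
time_s: 7.75
eef_pos: [592.8, -35.8, 281.6]
ee_rot: [0.002, 0.189, 0.982, -0.001]
force: [0.7, 0.1, -0.5]
grip_width: 0.397
```

Request:
{"name": "drive_tool", "arguments": {"rows": [[[0, 0, 0.5, 0, 0, 0], [0, 0, 1, 0, 0, 0]]]}}

```text
time_s: 8.0
eef_pos: [592.4, -35.6, 384.3]
ee_rot: [0.002, 0.189, 0.982, -0.001]
force: [-0.0, 0.1, -0.0]
grip_width: 0.399
```

```bash
python3 - <<'E'
from h import *
s=ctrl.sense();print(s['eef_pos'],s['force'],s['grip_width'],s['joints'])
snap('wrist','w5'); snap('side','s5')
E
```

```text
[592.41706232 -35.63215613 384.32627448] [-0.03321606  0.13919475 -0.00751595] 0.3987092510000073 [-0.25706046  0.47863118  1.31176386 -0.00182849  1.34619109 -1.44705483]
```

View pics/w5.png

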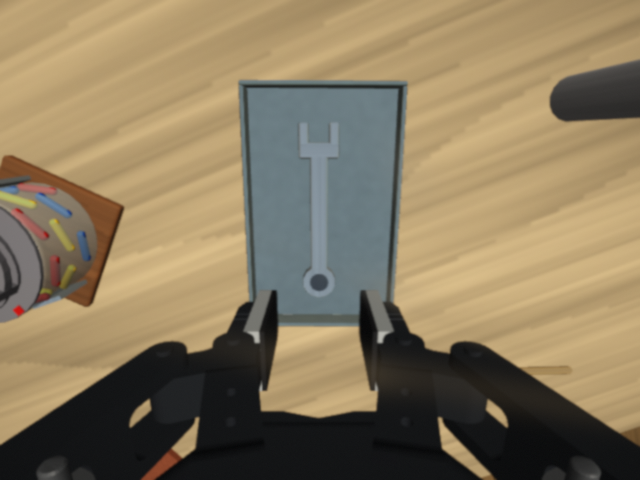

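View pics/s5.png

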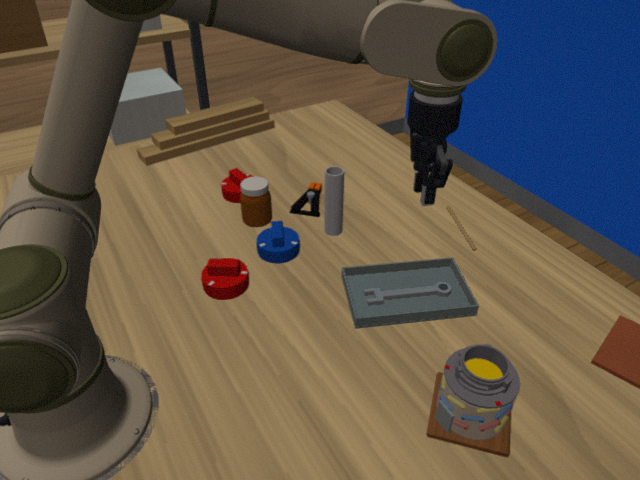

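The wrench lies flat in the tray, fully inside the walls and released. Next is the blue lid at about (444,210): yaw about 62°, so jaw y should point to about -28°.

Request:
{"name": "drive_tool", "arguments": {"rows": [[[-0.16, 0.27, 0, 0, 0, -0.11], [-0.33, 0.55, 0, 0, 0, -0.22], [-0.49, 0.82, 0, 0, 0, -0.33], [-0.49, 0.82, 0, 0, 0, -0.36]]]}}

```text
time_s: 8.6
eef_pos: [542.8, 48.0, 388.7]
ee_rot: [0.007, 0.456, 0.89, -0.003]
force: [-0.2, -0.9, 0.1]
grip_width: 0.4
```

Request:
{"name": "drive_tool", "arguments": {"rows": [[[-0.16, 0.27, 0, 0, 0, -0.11], [-0.33, 0.55, 0, 0, 0, -0.22], [-0.49, 0.82, 0, 0, 0, -0.33], [-0.49, 0.82, 0, 0, 0, -0.36]]]}}

```text
time_s: 9.1
eef_pos: [492.7, 131.5, 389.0]
ee_rot: [0.005, 0.686, 0.727, -0.005]
force: [0.8, -0.6, -0.8]
grip_width: 0.395
```

Request:
{"name": "drive_tool", "arguments": {"rows": [[[-0.16, 0.27, 0, 0, 0, -0.11], [-0.33, 0.55, 0, 0, 0, -0.22], [-0.49, 0.82, 0, 0, 0, -0.33], [-0.49, 0.82, 0, 0, 0, -0.35], [-0.49, 0.82, 0, 0, 0, -0.35]]]}}

```text
time_s: 9.72
eef_pos: [443.9, 213.1, 389.1]
ee_rot: [0.004, 0.857, 0.515, -0.006]
force: [-0.1, -0.3, -0.2]
grip_width: 0.404
```

```bash
python3 - <<'E'
from h import *
s=ctrl.sense();print(s['eef_pos'],s['force'],s['grip_width'],s['joints'],s['ee_rot'])
snap('wrist','w6')
E
```

```text
[443.89900711 213.08041447 389.05567568] [-0.09226744 -0.25617226 -0.15110993] 0.4037069933465396 [ 0.21107421  0.25635591  1.61493662 -0.0121112   1.27936326  0.7044988 ] [ 0.00402606  0.85745296  0.5145098  -0.00615431]
```

View pics/w6.png

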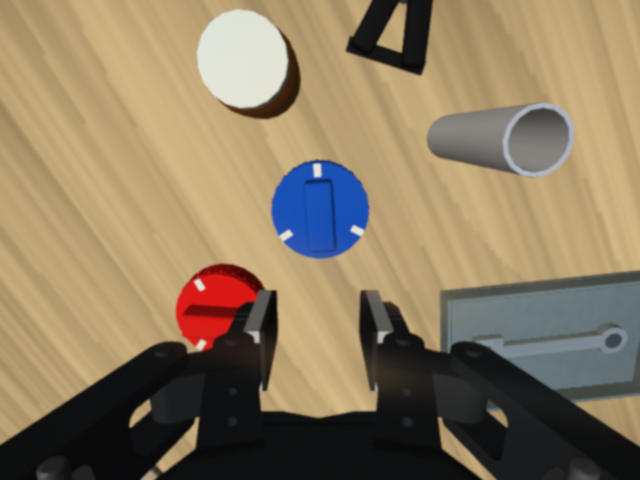

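The close view shows the blue lid at (320,209) with stripes at (317,170), (286,236) and (357,231). The bar is nearly parallel to the pads, and the red decoy is at (222,310). I'll measure the lid.

```bash
python3 - <<'E'
from meas import *
from scipy.spatial.transform import Rotation as R
im,c=load('w6'); hsv=cv2.cvtColor(im,cv2.COLOR_BGR2HSV);H,S,V=[hsv[...,i] for i in range(3)]
m=(H>105)&(H<130)&(S>150)
k=max(cv2.findContours(m.astype(np.uint8),0,1)[0],key=cv2.contourArea)
hull=cv2.convexHull(k)
e=cv2.fitEllipse(hull); P=onz(c,[e[0]],30);print('blue',e,P)
w=(S<60)&(V>150)
ce,a=comps(box(w,270,372,155,262),3);print(ce,a)
P=onz(c,ce,30);cc,r=circ(P);print(P,cc,r,np.degrees(np.arctan2(*(P[:,:2]-cc).T[::-1])))
# bar edges
q=onz(c,[[305,182],[331,180],[307,250],[335,249]],55);print(q);print(q.mean(0)); 
for a,b in [(0,2),(1,3)]:
  d=q[a]-q[b];print(np.degrees(np.arctan2(d[1],d[0])),np.linalg.norm(d))
s=ctrl.sense();r=R.from_quat(np.roll(s['ee_rot'],-1)).as_matrix();print(r.round(4)); print('tooly',np.degrees(np.arctan2(r[1,1],r[0,1])))
z=r[:,2];print('tilt fix rotvec/90deg',np.cross(z,[0,0,-1])/(np.pi/2))
cv2.imwrite('pics/c6.png',cv2.resize(im[150:270,260:380],None,fx=5,fy=5,interpolation=2))
E
```

```text
blue ((319.67449951171875, 208.89865112304688), (95.40123748779297, 96.1089096069336), 164.8104248046875) [[446.77484907 215.60799364  30.        ]]
[[285.17592593 236.5462963 ]
 [357.5106383  230.64893617]
 [316.79347826 169.7826087 ]] [108  94  92]
[[406.85888903 207.77618006  30.        ]
 [467.74129621 181.62874241  30.        ]
 [460.79380362 247.30675575  30.        ]] [444.90932915 212.42001516] 38.33276924409365 [-173.04179389  -53.44277906   65.51948933]
[[448.94912196 245.24566018  55.        ]
 [468.28430403 236.76231133  55.        ]
 [422.74352031 193.6951693   55.        ]
 [444.2598634  183.23532869  55.        ]]
[446.05920243 214.73461737  55.        ]
63.05357256980296 57.82894317199669
65.82809313860523 58.67121626645694
[[ 4.709e-01  8.822e-01 -6.500e-03]
 [ 8.821e-01 -4.709e-01 -1.330e-02]
 [-1.480e-02  5.000e-04 -9.999e-01]]
tooly -28.095183691837796
tilt fix rotvec/90deg [ 0.00844891 -0.00415402  0.        ]
```

View pics/c6.png

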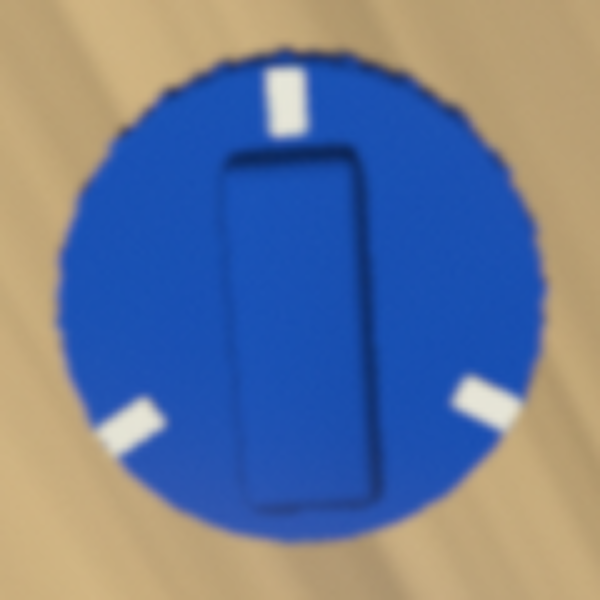

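Lid centre is about (445,213), yaw about 66°, and the stripe radius of 38.3 mm matches 38. Aligning and descending.

Request:
{"name": "drive_tool", "arguments": {"rows": [[[0.01, 0, -0.4, 0.008, -0.004, 0.045], [0.01, 0, -0.8, 0.008, -0.004, 0.045], [0.01, 0, -1, 0.008, -0.004, 0.045], [0.01, 0, -1, 0.008, -0.004, 0.045]]], "fingers": 0.1}}

```text
time_s: 10.28
eef_pos: [445.3, 212.2, 288.0]
ee_rot: [0.0, 0.839, 0.544, -0.001]
force: [0.1, 0.2, -0.2]
grip_width: 0.549
```

```bash
cat > st.py <<'E'
from h import *
from scipy.spatial.transform import Rotation as R
def st(show=True):
    s=ctrl.sense();r=R.from_quat(np.roll(s['ee_rot'],-1)).as_matrix();z=r[:,2]
    print('t',s['time_s'],'p',s['eef_pos'].round(1),'F',s['force'].round(1),'M',s['wrist_torque'].round(2),'g',round(s['grip_width']*85,1),'toolY',np.degrees(np.arctan2(r[1,1],r[0,1])).round(2),'tiltfix',(np.cross(z,[0,0,-1])/(np.pi/2)).round(4),'j6',s['joints'][5].round(2))
    return s
E
python3 - <<'E'
from st import *
st();snap('wrist','w7')
E
```

```text
t 10.275 p [445.3 212.2 288. ] F [ 0.1  0.2 -0.2] M [0.   0.01 0.02] g 46.7 toolY -24.05 tiltfix [ 0.001  -0.0015  0.    ] j6 0.63
```

View pics/w7.png

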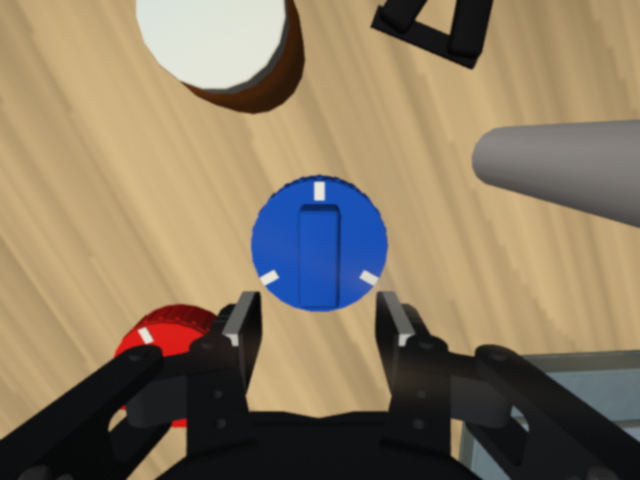

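The pads are now parallel to the bar, with the lid at (319,243). I'll refine the position at this closer range.

```bash
python3 - <<'E'
from meas import *
im,c=load('w7'); hsv=cv2.cvtColor(im,cv2.COLOR_BGR2HSV);H,S,V=[hsv[...,i] for i in range(3)]
w=(S<60)&(V>150)
ce,a=comps(box(w,252,388,172,292),3);print(ce,a)
P=onz(c,ce,30);cc,r=circ(P);print(cc,r,np.degrees(np.arctan2(*(P[:,:2]-cc).T[::-1])))
q=onz(c,[[300,205],[339,205],[298,305],[339,305]],55);print(q.mean(0))
E
```

```text
[[318.97409326 190.5388601 ]
 [369.54444444 278.06111111]
 [268.18857143 277.6       ]] [193 180 175]
[445.37995831 212.38309456] 38.15266677519275 [  66.01292328  -53.96896902 -174.59591552]
[446.82750554 215.67790426  55.        ]
```

Request:
{"name": "drive_tool", "arguments": {"rows": [[[0, 0, -0.4, 0, 0, 0], [0, 0, -0.7, 0, 0, 0], [0, 0, -0.81, 0, 0, 0], [0, 0, -0.81, 0, 0, 0]]]}}

```text
time_s: 10.82
eef_pos: [445.9, 212.3, 208.8]
ee_rot: [0.001, 0.839, 0.544, 0.0]
force: [-0.2, 0.7, 1.2]
grip_width: 0.548
```

Request:
{"name": "drive_tool", "arguments": {"rows": [[[0, 0, 0, 0, 0, 0], [0, 0, 0, 0, 0, 0], [0, 0, 0, 0, 0, 0], [0, 0, 0, 0, 0, 0]]], "fingers": -1, "force": 60}}

```text
time_s: 11.32
eef_pos: [446.5, 212.4, 210.4]
ee_rot: [0.001, 0.839, 0.544, 0.001]
force: [0.2, -1.0, 6.8]
grip_width: 0.263
```

```bash
python3 - <<'E'
from st import *
st();snap('wrist','w8')
im,c=snap('side','s8'); cv2.imwrite('pics/s8c.png',cv2.resize(im[140:320,180:400,::-1],None,fx=3,fy=3))
E
```

```text
t 11.325 p [446.5 212.4 210.4] F [ 0.2 -1.   6.8] M [-0.06  0.16 -0.01] g 22.3 toolY -24.04 tiltfix [0.0002 0.0024 0.    ] j6 0.63
```

View pics/w8.png

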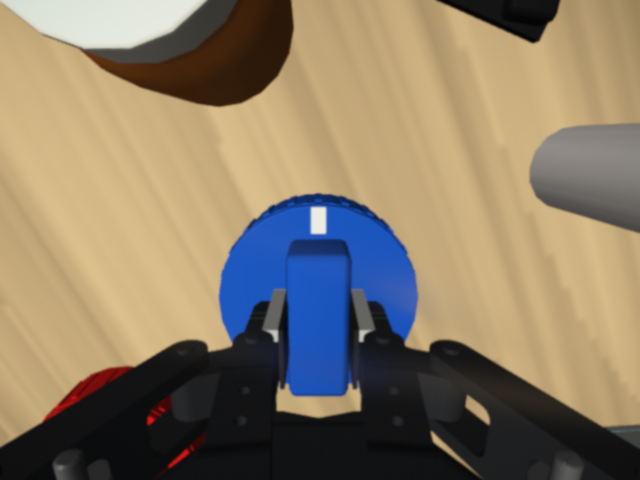

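View pics/s8c.png

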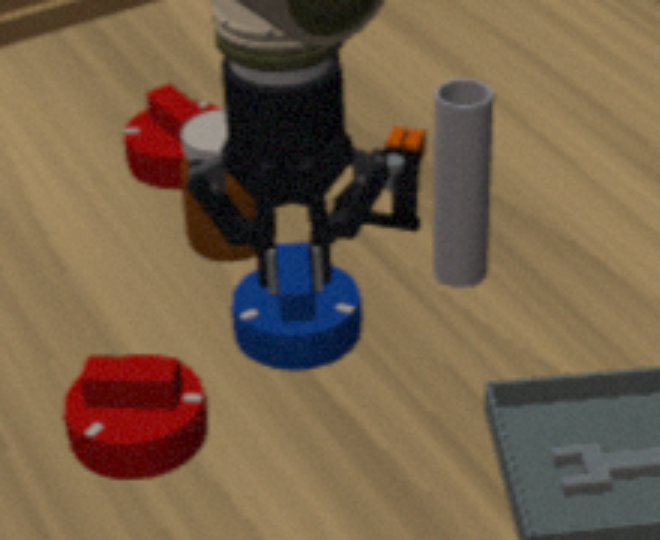

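The lid is gripped squarely on its bar (22 mm reading for a 24 mm bar). Before carrying, I'll cross-check the jar axis and yaw with all earlier views.

```bash
python3 - <<'E'
from meas import *
for f,b in [('top0',(485,535,195,245)),('t4',(485,535,195,245)),('w1',(250,390,160,300)),('w2',(200,385,180,370)),('s3',(380,560,330,460)),('s5',(430,525,340,460)),('s8',(430,525,340,460))]:
    im,c=load(f); hsv=cv2.cvtColor(im,cv2.COLOR_BGR2HSV);H,S,V=[hsv[...,i] for i in range(3)]
    red=((H<6)|(H>174))&(S>130)&(V>80)&((S>200))
    ce,a=comps(box(red,*b),3,4); P=onz(c,ce,92); 
    print(f,ce.round(1).tolist(),a)
    if len(P)==3: cc,r=circ(P);print('   ',cc.round(1),r.round(1),(np.degrees(np.arctan2(*(P[:,:2]-cc).T[::-1]))%120).round(1))
E
```

```text
top0 [[528.0, 233.0], [488.0, 241.0], [499.5, 201.5]] [5 5 4]
    [ 513.4 -290.5] 48.2 [12.9 12.1 11.4]
t4 [[528.2, 233.2], [488.0, 241.0], [499.5, 201.5]] [6 5 4]
    [ 513.3 -290.7] 48.4 [12.7 11.8 11.7]
w1 [[348.3, 172.9], [262.8, 239.9]] [48 46]
w2 [[345.8, 200.3], [217.0, 299.4], [367.0, 353.2]] [147 126  50]
    [ 515.9 -288.1] 48.5 [13.4 11.6 13.3]
s3 [[498.0, 402.9]] [14]
s5 [[498.1, 402.7], [447.1, 366.9]] [15  8]
s8 [[498.0, 402.9], [447.1, 366.9]] [14  8]
```

Jar axis is about (514.5,-289) and yaw about 12.5° (views agree within 1.5 mm and 1°). The lid should be placed at yaw about 78.5°, which is d about -54. Lifting and carrying.

Request:
{"name": "drive_tool", "arguments": {"rows": [[[0, 0, 0.2, 0, 0, 0], [0, 0, 0.6, 0, 0, 0], [0, 0, 1, 0, 0, 0]]], "force": 80}}

```text
time_s: 11.8
eef_pos: [446.3, 212.4, 312.4]
ee_rot: [0.001, 0.839, 0.544, 0.002]
force: [0.3, 1.3, -1.5]
grip_width: 0.261
```

Request:
{"name": "drive_tool", "arguments": {"rows": [[[0, 0, 0.35, 0, 0, 0], [0, 0, 0.6, 0, 0, 0]]]}}

```text
time_s: 12.05
eef_pos: [446.1, 212.4, 375.0]
ee_rot: [0.002, 0.839, 0.544, 0.003]
force: [0.4, -0.3, -1.7]
grip_width: 0.258
```

Request:
{"name": "drive_tool", "arguments": {"rows": [[[0.03, -0.25, 0, 0, 0, 0], [0.08, -0.6, 0, 0, 0, 0.05], [0.13, -1, 0, 0, 0, 0.09]]]}}

```text
time_s: 12.42
eef_pos: [458.9, 111.5, 375.9]
ee_rot: [0.002, 0.797, 0.604, 0.004]
force: [0.3, 0.7, -0.8]
grip_width: 0.26
```

Request:
{"name": "drive_tool", "arguments": {"rows": [[[0.07, -0.5, 0, 0, 0, 0.03], [0.13, -1, 0, 0, 0, 0.05]]]}}

```text
time_s: 12.68
eef_pos: [471.7, 10.1, 376.9]
ee_rot: [0.003, 0.772, 0.635, 0.005]
force: [1.0, 0.2, -1.1]
grip_width: 0.258
```

Request:
{"name": "drive_tool", "arguments": {"rows": [[[0.07, -0.5, 0, 0, 0, 0], [0.13, -1, 0, 0, 0, 0]]]}}

```text
time_s: 12.92
eef_pos: [484.5, -91.6, 377.9]
ee_rot: [0.003, 0.772, 0.635, 0.005]
force: [1.1, 0.1, -1.0]
grip_width: 0.257
```

Request:
{"name": "drive_tool", "arguments": {"rows": [[[0.07, -0.5, 0, 0, 0, 0], [0.13, -1, 0, 0, 0, 0]]]}}

```text
time_s: 13.18
eef_pos: [497.3, -193.2, 378.9]
ee_rot: [0.004, 0.772, 0.635, 0.005]
force: [0.7, 0.7, -1.1]
grip_width: 0.26
```

Request:
{"name": "drive_tool", "arguments": {"rows": [[[0.07, -0.45, 0, 0, 0, 0], [0.13, -0.8, 0, 0, 0, 0], [0.14, -0.95, 0, 0, 0, 0], [0.14, -0.98, 0, 0, 0, 0]]]}}

```text
time_s: 13.68
eef_pos: [511.2, -291.2, 379.0]
ee_rot: [0.004, 0.773, 0.635, 0.005]
force: [0.1, 0.8, -1.2]
grip_width: 0.263
```

```bash
python3 - <<'E'
from st import *
st();snap('wrist','w9')
im,c=snap('side','s9'); snap('top','t9')
E
```

```text
t 13.675 p [ 511.2 -291.2  379. ] F [ 0.1  0.8 -1.2] M [-0.01  0.04  0.07] g 22.4 toolY -11.17 tiltfix [-0.0004  0.0086  0.    ] j6 -0.53
```

View pics/w9.png

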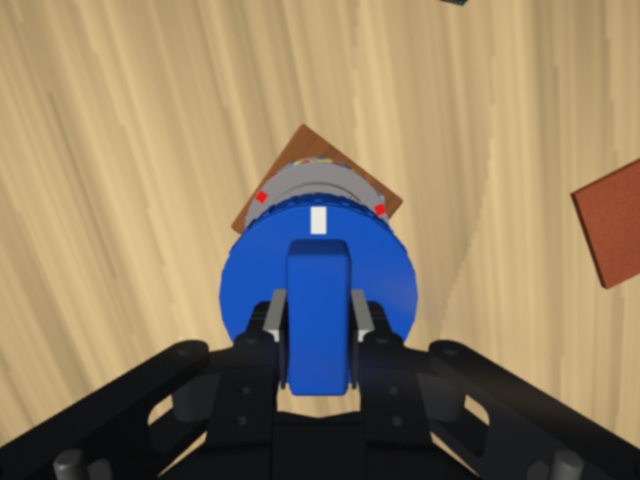

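View pics/s9.png

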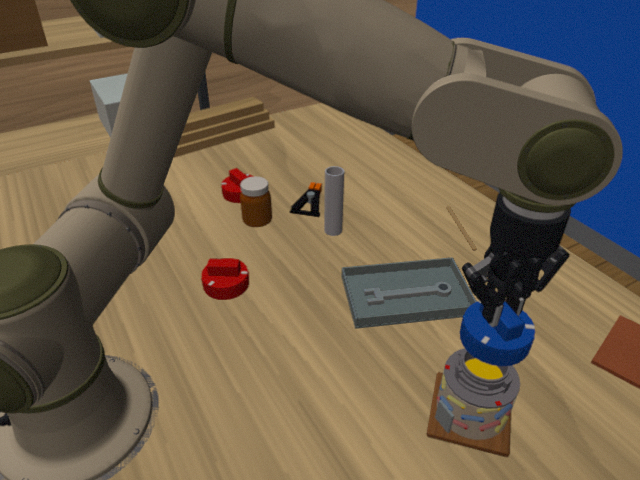

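The lid is held above the jar, and marks at (262,197) and (380,210) are visible beside the lid. That allows a relative measurement in one image.

```bash
python3 - <<'E'
from meas import *
im,c=load('w9'); hsv=cv2.cvtColor(im,cv2.COLOR_BGR2HSV);H,S,V=[hsv[...,i] for i in range(3)]
red=((H<6)|(H>174))&(S>150)&(V>110)
ce,a=comps(box(red,240,400,180,225),2);print(ce,a)
P=onz(c,ce,92)[:,:2]; print(P, 'dist',np.linalg.norm(P[0]-P[1]),'exp',48.2*3**.5)
mid=P.mean(0); d=P[1]-P[0]; d/=np.linalg.norm(d); n=np.array([-d[1],d[0]])
T=np.array([511.2,-291.2]); n*=np.sign(n@(T-mid)); C=mid+24.1*n; print('jar centre',C,'ang',np.degrees(np.arctan2(*(P-C).T[::-1]))%120)
w=(S<60)&(V>150); ce,a=comps(box(w,300,335,200,240),1);print(ce,a)
zt=379-182.9+2.5
S_=onz(c,ce,zt)[0,:2]; u=np.array([np.cos(np.radians(78.83)),np.sin(np.radians(78.83))]); print('lid centre from stripe',S_-38*u,'TCP',T)
# same for w8 at grasp: stripe vs TCP
im,c=load('w8'); hsv=cv2.cvtColor(im,cv2.COLOR_BGR2HSV);S,V=hsv[...,1],hsv[...,2]
w=(S<60)&(V>150); ce,a=comps(box(w,300,335,200,240),1)
u=np.array([np.cos(np.radians(65.96)),np.sin(np.radians(65.96))]);print('w8',ce,onz(c,ce,30)[0,:2]-38*u,'TCP 446.5 212.4')
E
```

```text
[[379.72826087 209.41304348]
 [260.76666667 196.34444444]] [92 90]
[[ 561.69658146 -278.04911486]
 [ 482.1253743  -252.80279919]] dist 83.4802579292634 exp 83.48484892481989
jar centre [ 514.62259351 -288.39744921] ang [12.39819676 12.39546796]
[[318.01741294 219.96766169]] [402]
lid centre from stripe [ 513.49314549 -291.74134712] TCP [ 511.2 -291.2]
w8 [[318. 220.]] [446.71815776 211.83325132] TCP 446.5 212.4
```

Request:
{"name": "drive_tool", "arguments": {"rows": [[[0.036, 0.033, -0.1, 0, 0.0086, 0], [0.036, 0.033, -0.25, 0, 0.0086, 0], [0.036, 0.033, -0.3, 0, 0.0086, 0], [0.036, 0.033, -0.3, 0, 0.0086, 0]]]}}

```text
time_s: 14.32
eef_pos: [514.9, -286.9, 348.5]
ee_rot: [-0.001, 0.772, 0.635, 0.0]
force: [0.1, 0.1, -0.3]
grip_width: 0.26
```

```bash
cat > rel.py <<'E'
from meas import *
from st import st
from scipy.spatial.transform import Rotation as R
def rel(f):
    s=st(); im,c=snap('wrist',f)
    hsv=cv2.cvtColor(im[:,:,::-1].copy(),cv2.COLOR_BGR2HSV);H,S,V=[hsv[...,i] for i in range(3)]
    red=((H<6)|(H>174))&(S>150)&(V>110)
    ce,a=comps(box(red,200,440,150,300),2);print(ce.round(1).tolist(),a)
    w=(S<60)&(V>150); k,b=comps(box(w,300,335,200,240),1)
    r=R.from_quat(np.roll(s['ee_rot'],-1)).as_matrix(); u=-r[:,0] 
    z=s['eef_pos'][2]-180.4; u=np.array([r[0,0],r[1,0]]); u/=np.linalg.norm(u)
    L=onz(c,k,z)[0,:2]-38*u; print('lid',L.round(2),'zc-rim',z-2.5-120)
    if len(ce)==2:
        P=onz(c,ce,92)[:,:2]; mid=P.mean(0); d=P[1]-P[0]; D=np.linalg.norm(d); d/=D; n=np.array([-d[1],d[0]]); n*=np.sign(n@(L-mid)); C=mid+24.1*n
        print('jar',C.round(2),'dist',D.round(1),'ang',(np.degrees(np.arctan2(*(P-C).T[::-1]))%120).round(1),'need shift',(C-L).round(2))
E
python3 -c "
from rel import *
rel('w10'); snap('side','s10')"
```

```text
t 14.325 p [ 514.9 -286.9  348.5] F [ 0.1  0.1 -0.3] M [ 0.01 -0.05 -0.04] g 22.1 toolY -11.09 tiltfix [-0.0009 -0.0004 -0.    ] j6 -0.51
[[255.8, 210.7], [391.6, 224.1]] [109  58]
lid [ 514.69 -287.21] zc-rim 45.647906150142404
jar [ 515.73 -288.16] dist 84.8 ang [13.6 12.8] need shift [ 1.04 -0.95]
```

View pics/w10.png

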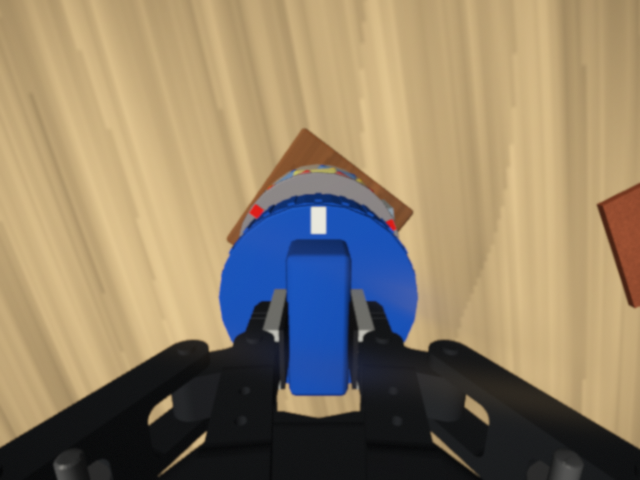

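The right mark is now partly hidden by the lid, so I keep jar (514.6,-288.4) and shift y by -1.1 mm. Descending further.

Request:
{"name": "drive_tool", "arguments": {"rows": [[[0, -0.011, -0.1, 0, 0, 0], [0, -0.011, -0.2, 0, 0, 0], [0, -0.011, -0.23, 0, 0, 0], [0, -0.011, -0.23, 0, 0, 0]]]}}

```text
time_s: 14.92
eef_pos: [515.0, -288.1, 326.1]
ee_rot: [-0.0, 0.772, 0.635, 0.0]
force: [0.4, -0.1, -0.7]
grip_width: 0.263
```

Request:
{"name": "drive_tool", "arguments": {"rows": [[[0, 0, -0.015, 0, 0, 0], [0, 0, -0.03, 0, 0, 0], [0, 0, -0.04, 0, 0, 0]]]}}

```text
time_s: 15.3
eef_pos: [515.0, -288.1, 322.1]
ee_rot: [-0.0, 0.772, 0.635, 0.0]
force: [1.3, -1.0, 0.1]
grip_width: 0.26
```

```bash
python3 -c "
from rel import *
s=st();im,c=snap('side','s11');cv2.imwrite('pics/s11c.png',cv2.resize(im[280:480,400:580,::-1],None,fx=3,fy=3,interpolation=2))"
```

```text
t 15.3 p [ 515.  -288.1  322.1] F [ 1.3 -1.   0.1] M [-0.04  0.01  0.02] g 22.1 toolY -11.1 tiltfix [-0.0004  0.0001  0.    ] j6 -0.52
```

View pics/s11c.png

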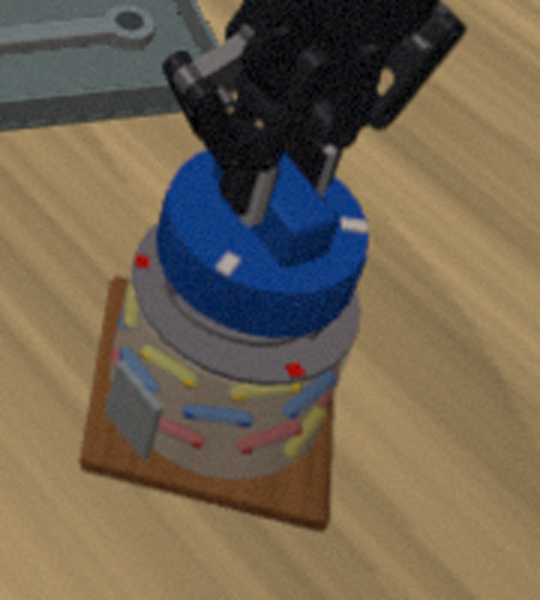

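Lid is level about 3 mm above the expected seat. Continuing in small steps and watching the force.

Request:
{"name": "drive_tool", "arguments": {"rows": [[[0, 0, -0.01, 0, 0, 0], [0, 0, -0.015, 0, 0, 0]]]}}

```text
time_s: 15.6
eef_pos: [515.0, -288.1, 320.4]
ee_rot: [-0.0, 0.772, 0.635, 0.0]
force: [0.0, -0.0, -0.6]
grip_width: 0.264
```

Request:
{"name": "drive_tool", "arguments": {"rows": [[[0, 0, -0.01, 0, 0, 0], [0, 0, -0.015, 0, 0, 0]]]}}

```text
time_s: 15.85
eef_pos: [514.9, -288.1, 318.8]
ee_rot: [-0.0, 0.772, 0.635, 0.0]
force: [-0.1, 0.1, -0.4]
grip_width: 0.263
```

Request:
{"name": "drive_tool", "arguments": {"rows": [[[0, 0, -0.01, 0, 0, 0], [0, 0, -0.01, 0, 0, 0]]]}}

```text
time_s: 16.1
eef_pos: [515.0, -288.1, 318.5]
ee_rot: [-0.0, 0.772, 0.635, 0.0]
force: [-1.8, 1.6, 3.9]
grip_width: 0.262
```

Request:
{"name": "drive_tool", "arguments": {"rows": [[[0, 0, -0.01, 0, 0, 0], [0, 0, -0.01, 0, 0, 0]]]}}

```text
time_s: 16.35
eef_pos: [514.9, -288.0, 318.4]
ee_rot: [0.0, 0.772, 0.635, 0.0]
force: [-3.6, 1.9, 7.5]
grip_width: 0.257
```

Seated: contact force is up to 7.5 N at TCP z 318.4, so the lid centre is about 15.5 mm above the rim (15.8 expected), and level. Holding, then turning back counter-clockwise.

Request:
{"name": "drive_tool", "arguments": {"rows": [[[-0.003, 0.002, -0.003, 0, 0, 0], [-0.003, 0.002, -0.003, 0, 0, 0], [-0.003, 0.002, -0.003, 0, 0, 0]]]}}

```text
time_s: 16.73
eef_pos: [514.7, -287.8, 318.4]
ee_rot: [0.001, 0.772, 0.635, 0.0]
force: [-0.8, 0.2, 5.9]
grip_width: 0.262
```

Request:
{"name": "drive_tool", "arguments": {"rows": [[[0, 0, -0.003, 0, 0, 0.05], [0, 0, -0.003, 0, 0, 0.11], [0, 0, -0.003, 0, 0, 0.17], [0, 0, -0.003, 0, 0, 0.23], [0, 0, -0.003, 0, 0, 0.29], [0, 0, -0.003, 0, 0, 0.34], [0, 0, -0.003, 0, 0, 0.38]]]}}

```text
time_s: 17.6
eef_pos: [514.8, -287.9, 318.5]
ee_rot: [0.001, 0.55, 0.835, 0.001]
force: [-0.3, 0.7, 4.6]
grip_width: 0.258
```

```bash
python3 -c "
from rel import *
s=st()"
```

```text
t 17.6 p [ 514.8 -287.9  318.5] F [-0.3  0.7  4.6] M [ 0.11 -0.05 -0.12] g 22.0 toolY 23.23 tiltfix [0.0002 0.0015 0.    ] j6 -1.11
```

Still riding on the ridges at d about -19°. Turning about 17° further with light downward pressure.

Request:
{"name": "drive_tool", "arguments": {"rows": [[[0, 0, -0.003, 0, 0, 0.04], [0, 0, -0.003, 0, 0, 0.08], [0, 0, -0.003, 0, 0, 0.13], [0, 0, -0.01, 0, 0, 0.18], [0, 0, -0.01, 0, 0, 0.18]]]}}

```text
time_s: 18.23
eef_pos: [514.8, -287.9, 316.8]
ee_rot: [0.0, 0.428, 0.904, 0.001]
force: [0.6, 0.2, -0.8]
grip_width: 0.259
```

```bash
python3 -c "
from rel import *
s=st()"
```

```text
t 18.225 p [ 514.8 -287.9  316.8] F [ 0.6  0.2 -0.8] M [ 0.02 -0.05  0.02] g 22.0 toolY 39.38 tiltfix [-0.0007  0.001   0.    ] j6 -1.4
```

The support force vanished and the lid has entered the gaps (d about -3°). Sinking it.

Request:
{"name": "drive_tool", "arguments": {"rows": [[[0, 0, -0.015, 0, 0, 0.02], [0, 0, -0.03, 0, 0, 0.02], [0, 0, -0.045, 0, 0, 0.02], [0, 0, -0.05, 0, 0, 0.02]]]}}

```text
time_s: 18.73
eef_pos: [514.8, -287.9, 311.7]
ee_rot: [0.0, 0.413, 0.911, 0.001]
force: [0.0, -0.4, -0.7]
grip_width: 0.263
```

Request:
{"name": "drive_tool", "arguments": {"rows": [[[0, 0, -0.008, 0, 0, 0], [0, 0, -0.008, 0, 0, 0]]]}}

```text
time_s: 18.98
eef_pos: [514.8, -287.9, 311.0]
ee_rot: [0.0, 0.413, 0.911, 0.001]
force: [-1.1, -0.2, 0.3]
grip_width: 0.261
```

```bash
python3 -c "
from rel import *
s=st()"
```

```text
t 18.975 p [ 514.8 -287.9  311. ] F [-1.1 -0.2  0.3] M [0.01 0.07 0.01] g 22.2 toolY 41.16 tiltfix [-0.0007  0.001   0.    ] j6 -1.43
```

Dropped: lid centre about 8.1 mm above the rim at d about -1°. Now tightening clockwise, with the hand sinking 0.0735 mm/deg.

Request:
{"name": "drive_tool", "arguments": {"rows": [[[0, 0, -0.004, 0, 0, -0.05], [0, 0, -0.008, 0, 0, -0.1], [0, 0, -0.012, 0, 0, -0.15], [0, 0, -0.016, 0, 0, -0.2], [0, 0, -0.018, 0, 0, -0.23]]]}}

```text
time_s: 19.6
eef_pos: [514.8, -287.9, 309.5]
ee_rot: [0.001, 0.571, 0.821, 0.001]
force: [0.2, 0.2, 0.1]
grip_width: 0.263
```

```bash
python3 -c "
from rel import *
s=st()"
```

```text
t 19.6 p [ 514.8 -287.9  309.5] F [0.2 0.2 0.1] M [-0.04 -0.02  0.07] g 22.3 toolY 20.35 tiltfix [0.     0.0016 0.    ] j6 -1.06
```

Request:
{"name": "drive_tool", "arguments": {"rows": [[[0, 0, -0.004, 0, 0, -0.05], [0, 0, -0.008, 0, 0, -0.1], [0, 0, -0.012, 0, 0, -0.15], [0, 0, -0.016, 0, 0, -0.2], [0, 0, -0.019, 0, 0, -0.25], [0, 0, -0.022, 0, 0, -0.3], [0, 0, -0.026, 0, 0, -0.35], [0, 0, -0.03, 0, 0, -0.4], [0, 0, -0.03, 0, 0, -0.42]]]}}

```text
time_s: 20.72
eef_pos: [514.9, -288.0, 306.7]
ee_rot: [0.001, 0.806, 0.591, 0.0]
force: [0.7, 0.2, 1.3]
grip_width: 0.261
```

```bash
python3 -c "
from rel import *
s=st()"
```

```text
t 20.725 p [ 514.9 -288.   306.7] F [0.7 0.2 1.3] M [ 0.04  0.   -0.01] g 22.2 toolY -17.5 tiltfix [0.0012 0.0014 0.    ] j6 -0.4
```

Request:
{"name": "drive_tool", "arguments": {"rows": [[[0, 0, -0.004, 0, 0, -0.05], [0, 0, -0.008, 0, 0, -0.1], [0, 0, -0.011, 0, 0, -0.14], [0, 0, -0.014, 0, 0, -0.18]]]}}

```text
time_s: 21.22
eef_pos: [514.9, -288.0, 305.5]
ee_rot: [0.002, 0.882, 0.471, 0.0]
force: [0.4, 0.9, 1.6]
grip_width: 0.258
```

```bash
python3 -c "
from rel import *
s=st()"
```

```text
t 21.225 p [ 514.9 -288.   305.5] F [0.4 0.9 1.6] M [0.08 0.03 0.05] g 22.0 toolY -33.78 tiltfix [0.0017 0.0012 0.    ] j6 -0.12
```

d is about -76°. A little more to reach the stop.

Request:
{"name": "drive_tool", "arguments": {"rows": [[[0, 0, -0.002, 0, 0, -0.03], [0, 0, -0.003, 0, 0, -0.05], [0, 0, -0.003, 0, 0, -0.06]]]}}

```text
time_s: 21.6
eef_pos: [514.9, -287.8, 305.4]
ee_rot: [0.002, 0.903, 0.43, -0.0]
force: [-2.5, 1.5, 2.8]
grip_width: 0.26
```

```bash
python3 -c "
from rel import *
s=st()"
```

```text
t 21.6 p [ 514.9 -287.8  305.4] F [-2.5  1.5  2.8] M [0.14 0.43 2.53] g 22.1 toolY -39.01 tiltfix [0.0023 0.0005 0.    ] j6 -0.03
```

Stop reached: wrist torque jumped to 2.5 N·m at d about -80 (within yaw error) and z about 2.5 mm. Releasing and retracting.

Request:
{"name": "drive_tool", "arguments": {"rows": [[[0, 0, 0, 0, 0, 0], [0, 0, 0, 0, 0, 0], [0, 0, 0, 0, 0, 0], [0, 0, 0, 0, 0, 0]]], "fingers": 0.2}}

```text
time_s: 22.1
eef_pos: [514.9, -287.9, 305.3]
ee_rot: [0.002, 0.903, 0.43, -0.0]
force: [0.4, -0.1, -0.1]
grip_width: 0.607
```

Request:
{"name": "drive_tool", "arguments": {"rows": [[[0, 0, 0.1, 0, 0, 0], [0, 0, 0.4, 0, 0, 0], [0, 0, 0.8, 0, 0, 0], [0, 0, 1, 0, 0, 0]]]}}

```text
time_s: 22.6
eef_pos: [514.8, -287.8, 408.4]
ee_rot: [0.003, 0.903, 0.43, 0.001]
force: [-0.4, 0.1, -0.5]
grip_width: 0.6
```

```bash
python3 - <<'E'
from rel import *
st()
im,c=snap('wrist','w12')
im,c=snap('side','s12');cv2.imwrite('pics/s12c.png',cv2.resize(im[240:480,340:600,::-1],None,fx=2.4,fy=2.4,interpolation=2))
E
```

```text
t 22.6 p [ 514.8 -287.8  408.4] F [-0.4  0.1 -0.5] M [ 0.01  0.03 -0.01] g 51.0 toolY -39.04 tiltfix [0.0037 0.0025 0.    ] j6 -0.03
```

View pics/w12.png

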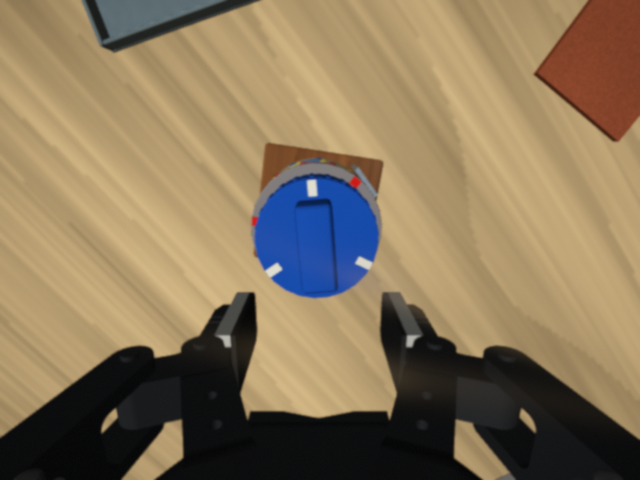

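View pics/s12c.png

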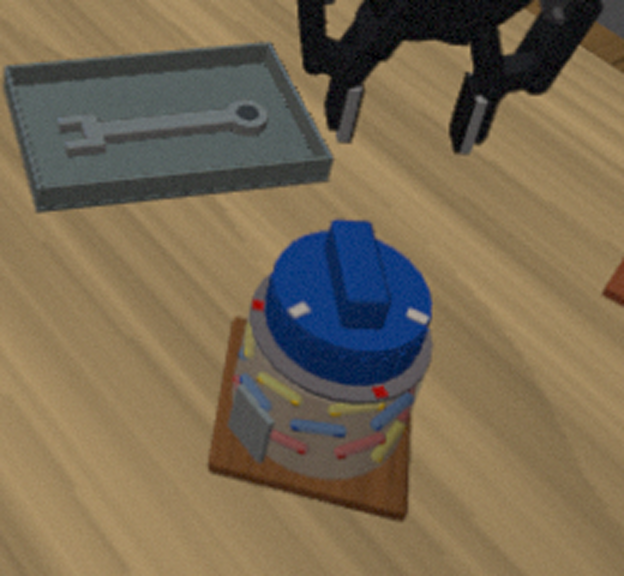

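The lid is seated just above the shoulder, but its bar is turned a few degrees from the pads (stripes at (312,188), (273,270), (363,263)). I'll measure the final d and tightness.

```bash
python3 - <<'E'
from meas import *
im,c=load('w12'); hsv=cv2.cvtColor(im,cv2.COLOR_BGR2HSV);H,S,V=[hsv[...,i] for i in range(3)]
w=(S<60)&(V>150)
ce,a=comps(box(w,258,378,172,290),3);print(ce,a)
for z in (122.5+2.3,):
    P=onz(c,ce,z);cc,r=circ(P);an=np.degrees(np.arctan2(*(P[:,:2]-cc).T[::-1]));print(z,cc,r,an,((an-12.4+60)%120-60)-0)
red=((H<6)|(H>174))&(S>150)&(V>110)
ce,a=comps(box(red,240,380,160,240),2);print(ce,a)
E
```

```text
[[311.58108108 187.58108108]
 [272.78472222 269.99305556]
 [364.13475177 262.78014184]] [148 144 141]
124.8 [ 514.35932275 -288.69680301] 38.03417062098998 [ 55.61827316 175.28498528 -64.07163109] [43.21827316 42.88498528 43.52836891]
[[354.8961039  181.87012987]
 [253.61290323 220.22580645]] [77 31]
```

Final lid: d about -76.8° (stop at -78 ±1° measurement error), centre within 0.4 mm of the jar axis, and the stripe radius of 38.03 mm fits the seated height. Quick bystander check, then hand in.

```bash
python3 - <<'E'
from h import *
a,_=load('side0');b,_=load('s12')
for n,(x0,x1,y0,y1) in dict(tube=(320,350,160,240),amber=(238,275,172,230),clamp=(288,325,180,218)).items():
    d=cv2.absdiff(a[y0:y1,x0:x1],b[y0:y1,x0:x1]);print(n,d.mean().round(2),d.max())
s=ctrl.sense();print(s['time_s'],s['force'].round(1))
print(ctrl.finish_job())
E
```

```text
tube 9.58 22
amber 10.1 145
clamp 8.84 23
22.7 [-0.5  0.2 -1. ]
the job is handed in; nothing more can be done
None
```

```bash
python3 - <<'E'
from h import *
a,_=load('side0');b,_=load('s12')
cv2.imwrite('pics/cmp.png',cv2.resize(np.hstack([a[150:250,220:360],b[150:250,220:360]]),None,fx=2.8,fy=2.8))
E
```

```text
(no output)
```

View pics/cmp.png

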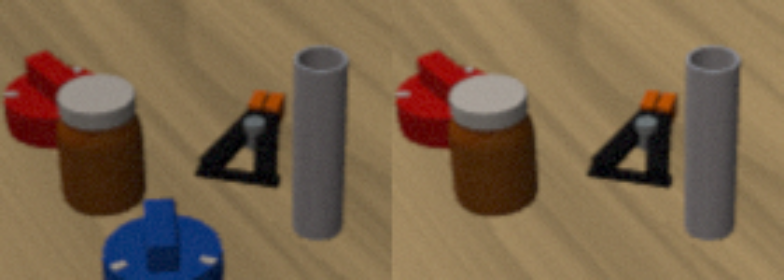

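The wrench is flat in the tray, the blue lid is screwed fully down on the jar, and I handed the job in at 22.7 s; the hand-in reports no verdict.

- **Wrench:** I lifted it off the jar's mouth and laid it in the tray. Wrist and side views show it flat and fully inside the walls, let go.
- **On the ridges:** the lid came to rest level at d about -54°, its centre about 15.5 mm above the rim (15.8 expected), with 4 to 7 N of contact.
- **Drop:** turned counter-clockwise, the lid lost its support at d about -3°. I lowered it with the hand until its centre was about 8.1 mm above the rim.
- **Tightening:** turned clockwise, it met the stop with a 2.5 N·m torque rise, its centre about 2.5 mm above the rim. Then I let go and pulled back.
- **Last checks:** after release the lid was at d about -76.8° and within about 0.4 mm of the jar's axis.
    - **Stop angle:** the hand read about -80° at the stop, so the two readings disagree by about 3°. I put this down to the bar slipping slightly in the pads.
    - **Bystanders:** the tube, amber jar and clamp look unmoved in the side view. One high pixel difference near the amber jar appears to be the blue lid leaving the crop. I viewed that comparison after handing in.

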